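# Find the clear well by feel and seat the spice jar

### The arm

A 6-joint arm with a two-finger parallel gripper is mounted at the origin on a cart in front of the work surface, level with it; the furniture and walls round the work are solid. World frame = base frame: x ahead of the robot, y to its left, z up, the work surface at z = 0. Lengths are in m, angles in degrees, forces in N, time in s.
With the tool pointing down it reaches from about 0.4 to 0.825 m from the base axis. Payload 7 kg.
Tool frame: the origin (TCP) lies midway between the tips of the shut fingers; the grasp point (between the pads) lies 19 mm behind it; z points along the fingers, y is the line along which they close (so a half turn about z gives the same grasp; the last joint's range is limited). The gripper opens to 88 mm and grips with 3 to 60 N. Pads are 19 mm wide; open, the fingers measure 130 mm over their backs; the gripper's body (78 mm by 193 mm) begins 47 mm behind the grasp point.
Start: joints at [-55.571, 20.546, 0.682, 0, -70.136, -16.507], TCP at [0.208, -0.642, 0.197] pointing down, gripper open.
Joint ranges: [-176.03, 176.03], [-82.01, 121.73], [-58.28, 71.71], [-173.87, 95.51], [-174.79, -0.11], [-173.66, 173.66]. Speed limits (degrees/s): [136.94, 136.94, 172.46, 180, 180, 180].

### API

Orientations are given as [roll, pitch, yaw] about the fixed x, y, z axes, in that order (R = Rz(yaw) Ry(pitch) Rx(roll)).
In Python, from plant import r gives the robot as it stands.
- The arm moves only by the tool carry_out, never from a script. Its argument "deltas" is a list of rows, each a list of 3 entries, a list of its own where there are three numbers: the opening, from 0 (shut) to 1 (fully open), then the shift along the tool's x, y, z in mm, then the turn, a rotation vector about the tool's x, y, z in rad. In form: [[gripper, [tx, ty, tz], [rx, ry, rz]], ...]. A call has 1 to 12 rows; each row is the pose to reach, as a shift and turn from the pose commanded when the call began, along the tool's axes at that moment; what a row does not reach only later rows make up. A row lasts 1/10 s, in which the tool goes at most 50 mm and 8.59 degrees, less where a joint would pass 70% of its speed; a pose out of reach is approached as far as the arm can. A call with a gripper value outside its range is refused whole. The fingers move at their own pace and stop on an object; "squeeze" is the grip in N (left out, the last holds). Time passes only in rows, so rows that repeat a pose let the fingers close. It gives the time, the measured TCP pose, the force, the opening and the grip force at its end, in the units of the state.
- r.get_state(): the state, without advancing time (a new reading comes with each control period).
- r.capture(name): name is "side" or "top" or "wrist"; returns (picture, depth): 384x512x3 uint8, red, green, blue; 384x512 float32, m along the optical axis (not along the pixel's ray), 0 where there is no reading.
- r.get_calibration(name): a dict with "fov_y" (degrees; the focal length in pixels is half the picture's height over the tangent of half this angle, whatever the lens; pixels are square), "cx", "cy" (the principal point, pixels), "distortion" ([k1, k2, p1, p2, k3] as OpenCV has them; the pictures are not rectified), "view" (4x4, takes a point from world to camera coordinates). Camera axes: x right, y down, z forward; pixel columns grow to the right and rows downward; lengths in m; the calibration is good to about 2 mm. A picture is of the moment at which its call begins: read the wrist's pose just before it. get_calibration takes no time and is no camera call; for the wrist camera it gives the pose at the moment of the call.
- r.close_job(): hands the job in; it is judged then, once.
The state is a dict: "time_s": time; "joints": joint angles; "qd": joint speeds; "joint_torque": joint torques, N m; "tcp_pos": TCP position; "eef_rot": TCP orientation; "contact_force": force on the tool from outside, world axes, zero at the start; "moment": the same for the moment, N m; "gripper_width": finger opening in m; "gripper_force": force on a finger pad.
Only numpy, scipy, OpenCV 4.12 (cv2) and the standard library are available. Lean on these libraries where they do the work, as an engineer would, in place of code of your own. Each camera call takes 0.05 s, during which the arm holds its last target. There are 200 camera calls.

### The job

Put the taller red-capped spice jar away in the wooden jar block. An old cap has slipped under the sinking floor in three of its four wells, so feel with the jar itself which one is clear: push the jar down gently, and where the floor stops short, lift it out and try another, until it is fully home and upright. Never press the jar on the block with more than 20 newtons, keep it from toppling, and leave the other things where they are.

Things in the scene. Friction and masses are not known exactly. Their poses are not given: they have to be found in the camera images.
- jar: the spice jar to put away: a round glass jar 45 mm in diameter and 108 mm tall with a red cap (same diameter), standing upright on its own on the worktop to the right of the block; straight-sided, so it can be gripped anywhere across its diameter from above. Weighs about 0.1 kg. Origin: centre of its underside, z up.
- block: dark wooden jar block, 140 x 140 mm in plan, 60 mm high, fixed, with four round wells in a 2 x 2 square, 64 mm between centres, each 48 mm wide with a 2 mm chamfer at the mouth and a sinking floor. A jar fully home has its underside 14 mm and its top 122 mm above the worktop. Which well is clear cannot be seen. Origin: centre of the underside, on the worktop; x and y along its sides.
- other_jar: bystander: a similar but shorter spice jar, 44 mm in diameter and 98 mm tall with an orange-red cap, the rightmost upright jar. Origin: centre of its underside.
- beige_jar: bystander: squat beige jar, 68 mm in diameter, 85 mm tall, left of the block toward the back. Origin: centre of its underside.
- tin: bystander: low food tin, 75 mm in diameter, 58 mm tall, left of the block. Origin: centre of its underside.
- opener: bystander: can opener, 174 x 41 x 20 mm, lying flat near the front edge between the jar and the block. Origin: centre of its underside.
- well_a (a point): centre of the mouth of the block's left near well (as seen from the robot), level with its top, 60 mm above the worktop. The floor of each well is a grey disc with a rubber cushion (38 mm wide, gives 1 mm per 5 N, up to 4 mm) that starts 8 mm below the block's top. Pushed down it slides against a steady friction of about 5 N and stays where left (the jar's weight does not move it).
- well_b (a point): centre of the mouth of the block's right near well (as seen from the robot), level with its top, 60 mm above the worktop. In a clear well the floor sinks 38 mm and stops dead with its cushion's top 46 mm below the block's top: fully home.
- well_c (a point): centre of the mouth of the block's left far well (as seen from the robot), level with its top, 60 mm above the worktop. In the three blocked wells an old jar cap, 14 mm thick, lies unseen under the floor, which stops dead about 13 mm early (the jar's underside then stays 27 mm above the worktop).
- well_d (a point): centre of the mouth of the block's right far well (as seen from the robot), level with its top, 60 mm above the worktop
There are look-alikes about, which are no part of the job. Leave any purple or yellow look-alike of the jar alone.

How it is judged:
By the outcome, as a careful person would: the job done as asked, in the order asked, and still so for the second after the job is handed in, with the robot touching nothing.
It also fails if it takes over 61 s, if anything falls off the work surface, if the arm or the gripper's body presses on something with over 40 N, if the wrist force passes 120 N, or if a joint passes its speed limit or range.

## Working session

There is one attempt and no reset: what is moved stays moved. The work goes in short steps, Python scripts to look and compute and a tool call to move; the robot and the scene stay as the last step left them, time stands still between calls to the robot, and variables do not carry over. Pictures are saved under pics/ and viewed, at most 10 in all, crops included, and the job is handed in when it is done.

Besides the shell and the picture viewer there is one more tool, called as name([rows], argument=value, ...), one row to a line, values as JSON. carry_out: Moves the arm, as the interface text tells. Its arguments: {"type":"object","properties":{"deltas":{"type":"array"},"squeeze":{"type":"number"}},"required":["deltas"]}

```bash
mkdir -p pics; ls; cat > h.py <<'E'
import numpy as np, cv2
from plant import r
def K(c):
    f=192/np.tan(np.radians(c["fov_y"])/2); return np.array([[f,0,c["cx"]],[0,f,c["cy"]],[0,0,1.]])
def ray(c,uv):
    n=cv2.undistortPoints(np.array(uv,float).reshape(-1,1,2),K(c),np.array(c["distortion"],float)).reshape(-1,2)
    V=np.array(c["view"]); R=V[:3,:3]; o=-R.T@V[:3,3]
    return o,np.c_[n,np.ones(len(n))]@R
def onz(c,uv,z):
    o,d=ray(c,uv); return o+d*((z-o[2])/d[:,2])[:,None]
def world(c,uv,dep):
    o,d=ray(c,uv); return o+d*np.array(dep)[:,None]
def save(n,im): cv2.imwrite("pics/"+n+".png",cv2.cvtColor(im,cv2.COLOR_RGB2BGR))
E
python3 - <<'E'
from h import *
for n in ["top","side"]:
    c=r.get_calibration(n); im,d=r.capture(n); save(n,im); np.savez(n+".npz",im=im,d=d); print(n,{k:c[k] for k in c if k!="view"}, np.round(c["view"],3).tolist())
print(r.get_state())
E
```

```text
pics
top {'fov_y': 51.72453030293963, 'cx': 252.45548946997346, 'cy': 195.4407499796349, 'distortion': array([-0.10756384,  0.        ,  0.        ,  0.        ,  0.        ])} [[0.009, -1.0, -0.019, -0.031], [-0.989, -0.006, -0.144, 0.51], [0.144, 0.02, -0.989, 1.271], [0.0, 0.0, 0.0, 1.0]]
side {'fov_y': 56.45633517448723, 'cx': 259.0940445454191, 'cy': 191.51773281878135, 'distortion': array([0.03746732, 0.        , 0.        , 0.        , 0.        ])} [[0.983, 0.181, 0.002, -0.48], [0.147, -0.79, -0.595, -0.067], [-0.106, 0.585, -0.804, 1.192], [0.0, 0.0, 0.0, 1.0]]
{'time_s': 0.1, 'joints': array([-5.55718999e+01,  2.05863416e+01,  6.38771468e-01, -1.93168215e-02,
       -7.01346191e+01, -1.65082676e+01]), 'qd': array([ 0.08274837, -0.05147666,  0.19748436,  0.1867676 , -0.03654239,
       -0.03397957]), 'joint_torque': array([-1.26694780e-03, -5.84163272e+01,  2.93748844e+01,  7.01543167e+00,
        1.02060908e-02, -8.78662672e-05]), 'tcp_pos': array([ 0.20753657, -0.64179835,  0.19652069]), 'eef_rot': array([ 1.79916038e+02, -5.94525755e-03, -1.62086740e+02]), 'contact_force': array([-0.53958556, -0.03793253, -0.16923452]), 'moment': array([-0.00059282,  0.02354238, -0.02407401]), 'gripper_force': 0.0, 'gripper_width': 0.08790817328424694}
```

View pics/top.png

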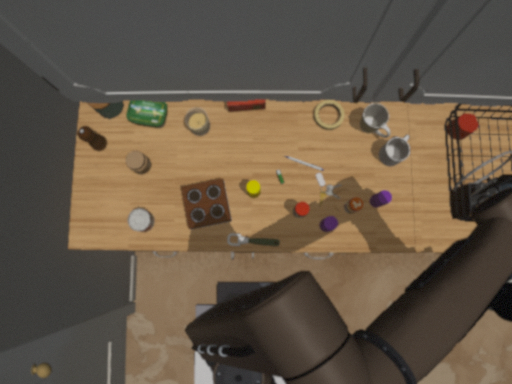

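View pics/side.png

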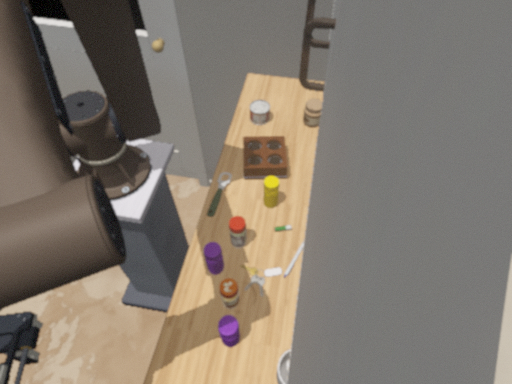

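Top view: block at (206,203). The red-capped candidates are (302,209), which is pure red, and (355,204), which is orange-red and rightmost of the two. The look-alikes are yellow (254,187) and purple (330,224) and (381,198). In the side view the red one is at (237,232) and the orange-red one at (229,292). The red (302,209) fits; next I check its height and take a crop.

```bash
cat > m.py <<'E'
from h import *
z=np.load("top.npz"); im,d=z["im"],z["d"]; c=r.get_calibration("top")
vv,uu=np.mgrid[0:384,0:512]
P=world(c,np.c_[uu.ravel(),vv.ravel()],d.ravel()).reshape(384,512,3)
np.save("P.npy",P)
for n,(u,v) in dict(red=(302,209),orange=(355,204),yel=(254,187),pur=(330,224),pur2=(381,198)).items():
    s=P[v-12:v+13,u-12:u+13].reshape(-1,3); zt=np.percentile(s[:,2],97)
    t=(np.abs(P[...,2]-zt)<.007)&(np.hypot(uu-u,vv-v)<13); pts=np.c_[uu[t],vv[t]].astype(np.float32)
    (cc,rad)=cv2.minEnclosingCircle(pts); print(n,round(zt,4),len(pts),np.round(onz(c,[cc],zt),4),pts.mean(0),np.round(onz(c,[pts.mean(0)],zt),4),"diam",2*np.sqrt(len(pts)/np.pi)*1.15/K(c)[0,0])
# block top face
b=(np.abs(P[...,2]-.06)<.012)&(np.hypot(uu-206,vv-203)<38)
m=cv2.morphologyEx(b.astype(np.uint8),cv2.MORPH_CLOSE,np.ones((9,9)))
cnt=max(cv2.findContours(m,0,2)[0],key=cv2.contourArea)
rc=cv2.minAreaRect(cnt); bx=cv2.boxPoints(rc); w=onz(c,bx,.06); print("block",rc,np.round(w,4).tolist(),w.mean(0),np.linalg.norm(np.diff(w,axis=0),axis=1))
print(np.median(P[b][:,2]), "table",np.median(P[150:180,210:240,2]))
# wells dark
h=cv2.cvtColor(im,cv2.COLOR_RGB2HSV)
g=im[170:235,172:240]; 
a=cv2.resize(im[165:245,165:275],(660,480),interpolation=cv2.INTER_CUBIC)
s=np.load("side.npz")["im"]; b2=cv2.resize(s[205:355,190:310],(384,480),interpolation=cv2.INTER_CUBIC)
a=cv2.resize(a,(412,300)); b2=cv2.resize(b2,(384,480)); a=cv2.copyMakeBorder(a,0,180,0,0,0)
save("crop",np.hstack([a,b2]))
E
python3 m.py
```

```text
red 0.1104 152 [[ 0.4599 -0.1832  0.1104]] [302.20395 208.24342] [[ 0.4599 -0.1834  0.1104]] diam 0.04039247822337052
orange 0.101 146 [[ 0.4769 -0.3538  0.101 ]] [356.07535 203.62329] [[ 0.4765 -0.354   0.101 ]] diam 0.03958723174054635
yel 0.1108 143 [[ 0.5268 -0.0304  0.1108]] [252.8042  186.53847] [[ 0.5271 -0.0298  0.1108]] diam 0.039178402555577085
pur 0.1103 153 [[ 0.4158 -0.2719  0.1103]] [330.7255 222.6536] [[ 0.4157 -0.2713  0.1103]] diam 0.04052513039727842
pur2 0.1102 142 [[ 0.4977 -0.4419  0.1102]] [384.6338  196.65492] [[ 0.4978 -0.4429  0.1102]] diam 0.03904117480450469
block ((204.92308044433594, 203.11541748046875), (42.949432373046875, 43.7338981628418), 78.69007110595703) [[0.5351, 0.2121, 0.06], [0.5642, 0.0717, 0.06], [0.4265, 0.0417, 0.06], [0.3976, 0.1799, 0.06]] [0.48083532 0.12636539 0.06      ] [0.14346063 0.14094666 0.14116964]
0.05814784116343419 table -0.00015403554477610992
```

View pics/crop.png

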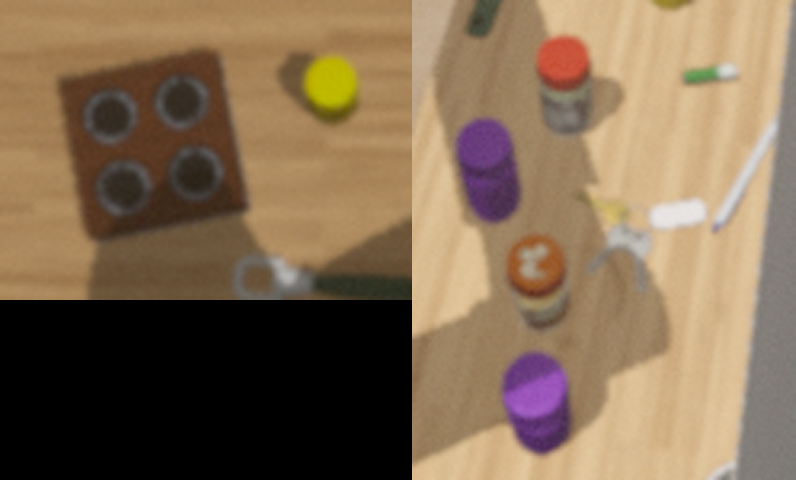

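The crop confirms it: the red cap at top (302,209) is about 110 mm tall. The orange-red one, at about 101 mm and rightmost, is the bystander. Next I move above the jar, stopping a little short to use the wrist camera.

```bash
cat >> h.py <<'E'
from scipy.spatial.transform import Rotation as Ro
def tool(target):
    s=r.get_state(); R=Ro.from_euler("xyz",s["eef_rot"],degrees=True)
    return np.round(R.inv().apply(np.array(target)-s["tcp_pos"])*1000,1)
def st():
    s=r.get_state(); print(round(s["time_s"],2),*[np.round(s[k],4) for k in("tcp_pos","eef_rot","contact_force","moment")],s["gripper_width"],s["gripper_force"])
E
python3 - <<'E'
from h import *
print(tool([.46,-.183,.20]))
c=r.get_calibration("wrist"); V=np.array(c["view"]); print(-V[:3,:3].T@V[:3,3], V[2,:3], c["fov_y"])
E
```

```text
[-381.3  358.9   -3. ]
[ 0.14412698 -0.66123912  0.38427858] [ 0.2340839   0.07661685 -0.96919275] 62.44537393073779
```

carry_out([
  [1, [-32, 30, 0], [0, 0, 0]],
  [1, [-64, 60, 0], [0, 0, 0]],
  [1, [-96, 90, 0], [0, 0, 0]],
  [1, [-128, 120, -1], [0, 0, 0]],
  [1, [-160, 150, -1], [0, 0, 0]],
  [1, [-192, 180, -2], [0, 0, 0]],
  [1, [-224, 211, -2], [0, 0, 0]],
  [1, [-256, 241, -3], [0, 0, 0]],
  [1, [-288, 271, -3], [0, 0, 0]],
  [1, [-320, 301, -3], [0, 0, 0]],
  [1, [-352, 331, -3], [0, 0, 0]],
  [1, [-381, 359, -3], [0, 0, 0]],
], squeeze=20)

```text
time_s: 1.3
tcp_pos: [0.4602, -0.1815, 0.2003]
eef_rot: [180.0, 0.0, -162.1]
contact_force: [0.5, -0.0, -1.1]
gripper_width: 0.0878
gripper_force: 0.0
```

carry_out([
  [1, [0, 0, 0], [0, 0, 0]],
  [1, [0, 0, 0], [0, 0, 0]],
  [1, [0, 0, 0], [0, 0, 0]],
])

```text
time_s: 1.6
tcp_pos: [0.4592, -0.1838, 0.2001]
eef_rot: [180.0, -0.0, -162.1]
contact_force: [-0.2, -0.9, 0.1]
gripper_width: 0.0875
gripper_force: 0.0
```

```bash
cat > m2.py <<'E'
from h import *
st()
for n,T in [("top",.108),("wrist",.108)]:
    c=r.get_calibration(n); im,d=r.capture(n); save(n+"2",im); np.savez(n+"2.npz",im=im,d=d,V=c["view"])
    h=cv2.cvtColor(im,cv2.COLOR_RGB2HSV); m=(((h[...,0]<5)|(h[...,0]>174))&(h[...,1]>160)&(h[...,2]>80)).astype(np.uint8)
    N,l,s,ce=cv2.connectedComponentsWithStats(m)
    for i in range(1,N):
        if s[i,4]>40: print(n,s[i],ce[i],np.round(onz(c,[ce[i]],T),4))
E
python3 m2.py
```

```text
1.6 [ 0.4592 -0.1838  0.2001] [ 1.799878e+02 -3.260000e-02 -1.620915e+02] [-0.2367 -0.8688  0.0527] [-0.0007  0.0344  0.0012] 0.08750568209764298 0.0
top [458 115  19  18 181] [467.28176796 122.41436464] [[ 0.7473 -0.7358  0.108 ]]
wrist [ 233  161   47   49 1841] [255.88212928 185.02335687] [[ 0.4588 -0.1832  0.108 ]]
```

carry_out([
  [1, [0, 0, 30], [0, 0, 0]],
  [1, [0, 0, 65], [0, 0, 0]],
  [1, [0, 0, 100], [0, 0, 0]],
  [1, [0, 0, 125], [0, 0, 0]],
  [1, [0, 0, 134], [0, 0, 0]],
  [1, [0, 0, 134], [0, 0, 0]],
  [0.45, [0, 0, 134], [0, 0, 0]],
  [0.3, [0, 0, 134], [0, 0, 0]],
  [0.3, [0, 0, 134], [0, 0, 0]],
  [0.3, [0, 0, 134], [0, 0, 0]],
  [0.3, [0, 0, 134], [0, 0, 0]],
  [0.3, [0, 0, 134], [0, 0, 0]],
], squeeze=30)

```text
time_s: 2.9
tcp_pos: [0.4598, -0.1834, 0.0666]
eef_rot: [-180.0, 0.0, -162.1]
contact_force: [-0.2, -0.1, 0.3]
gripper_width: 0.0452
gripper_force: 0.1
```

```bash
python3 -c "
from h import *
st(); print(tool([.46,.12,.18]))"
```

```text
2.9 [ 0.4598 -0.1834  0.0666] [-1.799940e+02  1.700000e-02 -1.620712e+02] [-0.1709 -0.0719  0.3035] [-0.0008 -0.0059  0.0002] 0.0452371696427066 0.12564517557621002
[ -93.6  288.6 -113.4]
```

carry_out([
  [0, [0, 0, 0], [0, 0, 0]],
  [0, [0, 0, 0], [0, 0, 0]],
  [0, [0, 0, 0], [0, 0, 0]],
  [0, [0, 0, -20], [0, 0, 0]],
  [0, [0, 0, -55], [0, 0, 0]],
  [0, [0, 0, -90], [0, 0, 0]],
  [0, [0, 0, -125], [0, 0, 0]],
  [0, [0, 0, -140], [0, 0, 0]],
  [0, [0, 0, -140], [0, 0, 0]],
])

```text
time_s: 3.8
tcp_pos: [0.461, -0.1835, 0.2086]
eef_rot: [-179.9, 0.2, -162.1]
contact_force: [0.1, -0.4, -1.3]
gripper_width: 0.0438
gripper_force: 30.0
```

carry_out([
  [0, [-10, 30, 0], [0, 0, 0]],
  [0, [-20, 70, 0], [0, 0, 0]],
  [0, [-35, 110, 0], [0, 0, 0]],
  [0, [-50, 145, 0], [0, 0, 0]],
  [0, [-60, 170, 0], [0, 0, 0]],
  [0, [-60, 170, 0], [0, 0, 0]],
  [0, [-60, 170, 0], [0, 0, 0]],
])

```text
time_s: 4.5
tcp_pos: [0.4637, -0.0028, 0.2051]
eef_rot: [180.0, -0.1, -162.0]
contact_force: [0.0, 0.1, -0.1]
gripper_width: 0.0444
gripper_force: 30.0
```

```bash
sed -i 's/"2"/"3"/;s/"2.npz"/"3.npz"/' m2.py; python3 m2.py
```

```text
4.5 [ 0.4637 -0.0028  0.2051] [ 1.799909e+02 -1.302000e-01 -1.619874e+02] [ 0.0288  0.1245 -0.1443] [-0.0484  0.0502  0.0176] 0.04436272376476257 29.99536246061325
top [458 115  19  17 178] [467.29775281 122.37078652] [[ 0.7474 -0.7359  0.108 ]]
wrist [ 214  196   85   45 2887] [256.32698303 221.03983374] [[0.4978 0.0091 0.108 ]]
wrist [223 271  68  16 766] [256.18798956 277.01958225] [[0.5542 0.0273 0.108 ]]
```

View pics/wrist3.png

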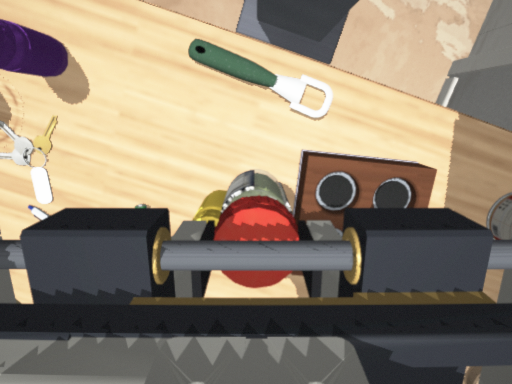

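The wrist view shows the held jar with its red cap at (256,240). The near wells of the block show at (335,191) for well_b and (393,197) for well_a. The far wells are hidden by the gripper. Next I fit the wells and the jar's axis.

```bash
cat > m3.py <<'E'
from h import *
from scipy.optimize import least_squares
z=np.load("wrist3.npz"); im,d=z["im"],z["d"]; c=r.get_calibration("wrist"); c["view"]=z["V"]; s=r.get_state(); tcp=s["tcp_pos"]
vv,uu=np.mgrid[0:384,0:512]
P=world(c,np.c_[uu.ravel(),vv.ravel()],d.ravel()).reshape(384,512,3)
h=cv2.cvtColor(im,cv2.COLOR_RGB2HSV)
print("px",im[160,320],im[185,364],im[191,317],im[191,335],"z top",P[165:205:8,364,2])
W=[]
R=P; 
for u,v in [(335,191),(393,197)]:
    q=onz(c,[[u,v]],.06)[0]
    # rectified patch about well, 0.5 mm/px
    g=np.arange(-35,35,.5)/1000; X,Y=np.meshgrid(q[0]+g,q[1]+g,indexing="ij")
    V=c["view"]; pw=np.c_[X.ravel(),Y.ravel(),np.full(X.size,.06)]
    pix=cv2.projectPoints(pw,cv2.Rodrigues(V[:3,:3])[0],V[:3,3],K(c),np.array(c["distortion"],float))[0].reshape(140,140,2).astype(np.float32)
    pat=cv2.remap(im,pix[...,0],pix[...,1],cv2.INTER_LINEAR)
    hs=cv2.cvtColor(pat,cv2.COLOR_RGB2HSV); m=((hs[...,1]<90)|(hs[...,2]<45)).astype(np.uint8)
    m=cv2.morphologyEx(m,cv2.MORPH_OPEN,np.ones((3,3)))
    N,l,st_,ce=cv2.connectedComponentsWithStats(m); i=l[70,70]
    cn=cv2.findContours((l==i).astype(np.uint8),0,2)[0]; cn=max(cn,key=cv2.contourArea)
    el=cv2.fitEllipse(cn); mm=np.array([el[0][1],el[0][0]])*.5/1000-.035+q[:2]
    print("well",np.round(mm,4),"axes mm",np.array(el[1])*.5,"bbox",st_[i]); W.append(mm)
    save(f"pat{u}",cv2.resize(np.hstack([pat,cv2.cvtColor(m*255,cv2.COLOR_GRAY2RGB)]),None,fx=2,fy=2))
b,a=W; print("dist",np.linalg.norm(a-b)); ey=(a-b)/np.linalg.norm(a-b); ex=np.array([ey[1],-ey[0]])
print("yaw",np.degrees(np.arctan2(ex[1],ex[0])),"centre",(a+b)/2+ex*.032,"c",a+ex*.064,"d",b+ex*.064)
# jar axis from depth
red=((h[...,0]<6)|(h[...,0]>172))&(h[...,1]>130)&(vv>150)&(vv<300)&(d>0)&(np.abs(uu-256)<45)
top=red&(vv>215); print("cap top z-tcp",np.percentile(P[red][:,2]-tcp[2],[5,50,95]))
zr=P[...,2]-tcp[2]
sel=(np.hypot(P[...,0]-tcp[0],P[...,1]-tcp[1])<.03)&(zr>-.066)&(zr<.037)&(np.abs(uu-256)<35)
print(sel.sum())
for lo,hi in [(-.066,-.03),(-.03,0),(0,.037)]:
    k=sel&(zr>lo)&(zr<hi)
    if k.sum()<30: continue
    p=P[k]; f=least_squares(lambda q:np.hypot(p[:,0]-q[0],p[:,1]-q[1])-.0225,tcp[:2],loss="soft_l1",f_scale=.001)
    print(lo,k.sum(),f.x-tcp[:2],"rms",np.sqrt(np.mean(f.fun**2)))
E
python3 m3.py
```

```text
px [142  93  67] [133  87  62] [189 195 202] [55 56 56] z top [0.06125856 0.05942636 0.05944695 0.06059097 0.06038915]
well [0.4586 0.0895] axes mm [43.07075119 62.5606842 ] bbox [  27   24  113  116 7862]
well [0.4573 0.1497] axes mm [57.21810532 74.14666748] bbox [    0    25   140   115 11180]
dist 0.060182075398810174
yaw 1.2705356783842543 centre [0.48992672 0.12028729] c [0.52125164 0.15108047] d [0.52258607 0.09091319]
cap top z-tcp [0.0275348  0.04129307 0.04256403]
2124
-0.066 361 [0.00124163 0.00089355] rms 0.0004981455022887521
-0.03 576 [0.00108128 0.0011889 ] rms 0.0005156438434271393
0 1187 [0.00114327 0.00211361] rms 0.0004674294818890606
```

```bash
python3 -c "
import cv2,numpy as np
cv2.imwrite('pics/pats.png',np.vstack([cv2.imread('pics/pat335.png'),cv2.imread('pics/pat393.png')]))"
```

```text
(no output)
```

View pics/pats.png

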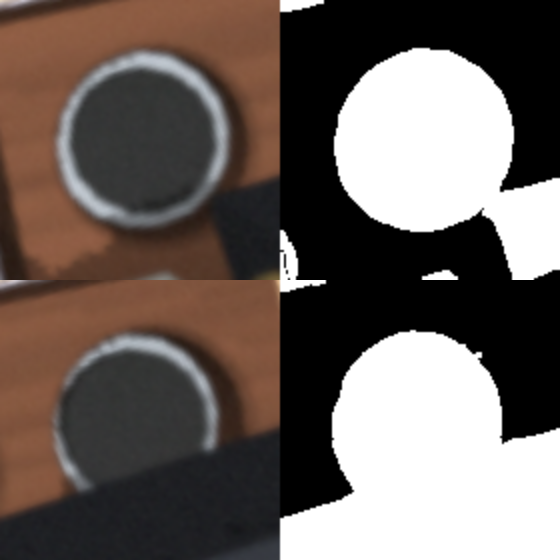

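The rectified patches show the light ring and dark cushion of each well cleanly, b on top and a below, but a bit smaller than nominal. I fit circles and check the scale against the 140 mm front edge.

```bash
cat > m4.py <<'E'
exec(open("m3.py").read().split("W=[]")[0])
print(c["fov_y"],c["distortion"],c["cx"],c["cy"])
# block corners on the top face by colour edge
e=[[302,151],[433,165]]; w=onz(c,e,.06); print("edge",w,np.linalg.norm(w[1]-w[0]))
dep=[d[v,u] for u,v in[(304,155),(429,168),(335,191),(393,197),(317,191),(364,185)]]; print("depth pts",np.round(world(c,[(304,155),(429,168),(335,191),(393,197),(317,191),(364,185)],dep),4))
# cushion: points by depth below block top, dark
for u,v in [(335,191),(393,197)]:
    near=(np.hypot(uu-u,vv-v)<30)&(d>0)
    for nm,k in [("bright",near&(im.min(2)>140)&(h[...,1]<60)&(P[...,2]<.063)),("dark",near&(im.max(2)<80)&(np.abs(P[...,2]-.05)<.008))]:
        p=P[k]; hull=cv2.convexHull((p[:,:2]*1000).astype(np.float32))
        cc,rad=cv2.minEnclosingCircle(hull); print(nm,k.sum(),np.round(np.median(p,0),4),cc,rad, np.percentile(p[:,2],[5,50,95]).round(4))
E
python3 m4.py
```

```text
px [142  93  67] [133  87  62] [189 195 202] [55 56 56] z top [0.06125856 0.05942636 0.05944695 0.06059097 0.06038915]
62.44537393073779 [-0.02536965  0.          0.          0.          0.        ] 256.1347692472652 190.21847764648757
edge [[0.42519181 0.03598516 0.06      ]
 [0.39545584 0.17482508 0.06      ]] 0.14198855197875865
depth pts [[0.431  0.045  0.0303]
 [0.3998 0.1732 0.0582]
 [0.4563 0.0877 0.0517]
 [0.4425 0.1523 0.0519]
 [0.463  0.0693 0.0491]
 [0.4389 0.1123 0.0605]]
bright 205 [0.4492 0.0832 0.0485] (456.479736328125, 88.43772888183594) 23.8395938873291 [0.0472 0.0485 0.0588]
dark 998 [0.4573 0.0903 0.0523] (457.16009521484375, 89.92794799804688) 23.70318031311035 [0.0484 0.0523 0.0546]
bright 81 [0.4259 0.1574 0.0484] (442.9403381347656, 151.84056091308594) 21.911592483520508 [0.0475 0.0484 0.0498]
dark 872 [0.4402 0.1516 0.0522] (442.1280822753906, 154.6258087158203) 22.385522842407227 [0.0488 0.0522 0.0538]
```

```bash
cat > m5.py <<'E'
exec(open("m3.py").read().split("W=[]")[0])
W=[]
V=c["view"]
for q in [(.457,.090),(.4430,.1525)]:
    # cast rays out of the guess on z=.052, find the dark->bright step
    pts=[]
    for t in np.radians(np.arange(0,360,5)):
        rr=np.arange(.010,.026,.00025); pw=np.c_[q[0]+rr*np.cos(t),q[1]+rr*np.sin(t),np.full(rr.size,.052)]
        px=cv2.projectPoints(pw,cv2.Rodrigues(V[:3,:3])[0],V[:3,3],K(c),np.array(c["distortion"],float))[0].reshape(1,-1,2).astype(np.float32)
        I=cv2.remap(im,px[...,0],px[...,1],cv2.INTER_LINEAR)[0].astype(float).min(1)
        k=np.where(I>110)[0]
        if len(k): pts.append(pw[k[0],:2])
    pts=np.array(pts)
    f=least_squares(lambda x:np.hypot(pts[:,0]-x[0],pts[:,1]-x[1])-x[2],[*q,.019],loss="soft_l1",f_scale=.0005)
    print(len(pts),np.round(f.x,4),"rms",np.sqrt(np.median(f.fun**2))); W.append(f.x[:2])
b,a=W; print("dist",np.linalg.norm(a-b)); ey=(a-b)/np.linalg.norm(a-b); ex=np.array([ey[1],-ey[0]])
mid=(a+b)/2; a,b=mid+ey*.032,mid-ey*.032
print("yaw",np.degrees(np.arctan2(ex[1],ex[0])),"centre",mid+ex*.032)
for n,p in dict(a=a,b=b,c=a+ex*.064,d=b+ex*.064).items(): print(n,np.round(p,4), "tool move", tool([p[0]-.0012,p[1]-.0013,.17]))
E
python3 m5.py
```

```text
px [142  93  67] [133  87  62] [189 195 202] [55 56 56] z top [0.06125856 0.05942636 0.05944695 0.06059097 0.06038915]
65 [0.4564 0.0882 0.0189] rms 0.00022322381455076173
41 [0.4434 0.1504 0.0193] rms 0.00015360998558463373
dist 0.06352869229891019
yaw 11.806159517970364 centre [0.48119955 0.1258292 ]
a [0.4433 0.1506] tool move [-26.4 152.3  35.4]
b [0.4564 0.088 ] tool move [-19.6  88.7  35.5]
c [0.506  0.1637] tool move [-90.  145.5  35.3]
d [0.5191 0.1011] tool move [-83.2  81.9  35.3]
```

Wells fitted: cushion diameter 38 mm and spacing 63.5 mm, both as they should be. The centre (0.481,0.126) agrees with the top camera. Trying well_b first.

carry_out([
  [0, [-5, 25, 0], [0, 0, 0]],
  [0, [-12, 55, 0], [0, 0, 0]],
  [0, [-17, 80, 20], [0, 0, 0]],
  [0, [-19.5, 88.5, 45], [0, 0, 0]],
  [0, [-19.5, 88.5, 62], [0, 0, 0]],
  [0, [-19.5, 88.5, 66], [0, 0, 0]],
  [0, [-19.5, 88.5, 66], [0, 0, 0]],
  [0, [-19.5, 88.5, 66], [0, 0, 0]],
])

```text
time_s: 5.4
tcp_pos: [0.4565, 0.0866, 0.1412]
eef_rot: [-180.0, 0.1, -162.1]
contact_force: [0.9, -0.0, -0.6]
gripper_width: 0.0438
gripper_force: 30.0
```

```bash
python3 -c "
from h import *
st(); print(tool([.4564-.0012,.088-.001,.120]))"
```

```text
5.4 [0.4565 0.0866 0.1412] [-1.799984e+02  5.910000e-02 -1.621321e+02] [ 0.8541 -0.0332 -0.6257] [-0.0203  0.0542 -0.0183] 0.043802772380355126 29.9953293800354
[ 1.1  0.8 21.2]
```

carry_out([
  [0, [0.8, 0.5, 4], [0, 0, 0]],
  [0, [0.8, 0.5, 10], [0, 0, 0]],
  [0, [0.8, 0.5, 14], [0, 0, 0]],
  [0, [0.8, 0.5, 16], [0, 0, 0]],
  [0, [0.8, 0.5, 18], [0, 0, 0]],
  [0, [0.8, 0.5, 20], [0, 0, 0]],
  [0, [0.8, 0.5, 20], [0, 0, 0]],
])

```text
time_s: 6.1
tcp_pos: [0.4548, 0.0872, 0.1201]
eef_rot: [-180.0, -0.0, -162.1]
contact_force: [0.4, -0.2, -0.6]
gripper_width: 0.0442
gripper_force: 30.0
```

carry_out([
  [0, [0, 0, 2], [0, 0, 0]],
  [0, [0, 0, 4], [0, 0, 0]],
  [0, [0, 0, 6], [0, 0, 0]],
  [0, [0, 0, 8], [0, 0, 0]],
  [0, [0, 0, 10], [0, 0, 0]],
  [0, [0, 0, 12], [0, 0, 0]],
  [0, [0, 0, 12], [0, 0, 0]],
])

```text
time_s: 6.8
tcp_pos: [0.4549, 0.0873, 0.1081]
eef_rot: [-180.0, -0.0, -162.1]
contact_force: [0.3, 0.1, 3.6]
gripper_width: 0.0437
gripper_force: 30.0
```

carry_out([
  [0, [0, 0, 2], [0, 0, 0]],
  [0, [0, 0, 4], [0, 0, 0]],
  [0, [0, 0, 6], [0, 0, 0]],
  [0, [0, 0, 8], [0, 0, 0]],
  [0, [0, 0, 10], [0, 0, 0]],
  [0, [0, 0, 12], [0, 0, 0]],
  [0, [0, 0, 12], [0, 0, 0]],
])

```text
time_s: 7.5
tcp_pos: [0.4547, 0.0872, 0.096]
eef_rot: [-180.0, -0.0, -162.1]
contact_force: [0.8, -1.1, 2.7]
gripper_width: 0.0439
gripper_force: 30.0
```

carry_out([
  [0, [0, 0, 1], [0, 0, 0]],
  [0, [0, 0, 2], [0, 0, 0]],
  [0, [0, 0, 2], [0, 0, 0]],
])

```text
time_s: 7.8
tcp_pos: [0.4549, 0.0872, 0.0943]
eef_rot: [180.0, -0.0, -162.1]
contact_force: [-0.5, -0.2, 2.3]
gripper_width: 0.0436
gripper_force: 30.0
```

carry_out([
  [0, [0, 0, 0.5], [0, 0, 0]],
  [0, [0, 0, 1], [0, 0, 0]],
  [0, [0, 0, 1], [0, 0, 0]],
])

```text
time_s: 8.1
tcp_pos: [0.4549, 0.0872, 0.0933]
eef_rot: [-180.0, -0.0, -162.1]
contact_force: [0.5, 0.1, 4.3]
gripper_width: 0.0439
gripper_force: 30.0
```

carry_out([
  [0, [0, 0, 0.5], [0, 0, 0]],
  [0, [0, 0, 1], [0, 0, 0]],
  [0, [0, 0, 1], [0, 0, 0]],
])

```text
time_s: 8.4
tcp_pos: [0.455, 0.0873, 0.0924]
eef_rot: [-180.0, 0.0, -162.1]
contact_force: [0.7, -0.2, 3.9]
gripper_width: 0.0436
gripper_force: 30.0
```

carry_out([
  [0, [0, 0, 0.5], [0, 0, 0]],
  [0, [0, 0, 1], [0, 0, 0]],
  [0, [0, 0, 1], [0, 0, 0]],
])

```text
time_s: 8.7
tcp_pos: [0.4553, 0.0873, 0.0917]
eef_rot: [-180.0, 0.0, -162.1]
contact_force: [-0.7, -0.6, 6.8]
gripper_width: 0.0436
gripper_force: 30.0
```

carry_out([
  [0, [0, 0, 0.5], [0, 0, 0]],
  [0, [0, 0, 1], [0, 0, 0]],
  [0, [0, 0, 1], [0, 0, 0]],
])

```text
time_s: 9.0
tcp_pos: [0.4555, 0.0874, 0.0911]
eef_rot: [-180.0, 0.1, -162.1]
contact_force: [-1.3, -0.7, 10.0]
gripper_width: 0.0437
gripper_force: 30.0
```

The force rises from 4 to 7 to 10 N at an underside height of about 25–26 mm, so well_b is blocked. I lift out and move to well_d.

carry_out([
  [0, [0, 0, -5], [0, 0, 0]],
  [0, [0, 0, -20], [0, 0, 0]],
  [0, [0, 0, -38], [0, 0, 0]],
  [0, [0, 0, -52], [0, 0, 0]],
  [0, [0, 0, -52], [0, 0, 0]],
  [0, [-25, -2.7, -52], [0, 0, 0]],
  [0, [-52, -5.5, -52], [0, 0, 0]],
  [0, [-63.7, -6.8, -52], [0, 0, 0]],
  [0, [-63.7, -6.8, -52], [0, 0, 0]],
  [0, [-63.7, -6.8, -42], [0, 0, 0]],
  [0, [-63.7, -6.8, -40], [0, 0, 0]],
  [0, [-63.7, -6.8, -40], [0, 0, 0]],
])

```text
time_s: 10.2
tcp_pos: [0.5163, 0.0999, 0.1295]
eef_rot: [-180.0, -0.1, -162.1]
contact_force: [0.3, -0.2, -1.4]
gripper_width: 0.0439
gripper_force: 30.0
```

```bash
python3 -c "
from h import *
st(); print(tool([.5191-.0012,.1011-.001,.120]))"
```

```text
10.2 [0.5163 0.0999 0.1295] [-1.799916e+02 -1.002000e-01 -1.620766e+02] [ 0.299  -0.2383 -1.398 ] [-0.0259  0.0151  0.0711] 0.04389771874794417 29.99644160270691
[-1.6 -0.3  9.5]
```

carry_out([
  [0, [-0.6, 0, 0], [0, 0, 0]],
  [0, [-0.6, 0, 2], [0, 0, 0]],
  [0, [-0.6, 0, 4], [0, 0, 0]],
  [0, [-0.6, 0, 6], [0, 0, 0]],
  [0, [-0.6, 0, 8], [0, 0, 0]],
  [0, [-0.6, 0, 8], [0, 0, 0]],
])

```text
time_s: 10.8
tcp_pos: [0.518, 0.1005, 0.122]
eef_rot: [-180.0, -0.0, -162.1]
contact_force: [-0.2, -0.1, -0.9]
gripper_width: 0.0435
gripper_force: 30.0
```

In the mouth with no contact force. Pushing down.

carry_out([
  [0, [0, 0, 2], [0, 0, 0]],
  [0, [0, 0, 4], [0, 0, 0]],
  [0, [0, 0, 6], [0, 0, 0]],
  [0, [0, 0, 8], [0, 0, 0]],
  [0, [0, 0, 10], [0, 0, 0]],
  [0, [0, 0, 12], [0, 0, 0]],
  [0, [0, 0, 14], [0, 0, 0]],
  [0, [0, 0, 14], [0, 0, 0]],
])

```text
time_s: 11.6
tcp_pos: [0.5181, 0.1005, 0.1081]
eef_rot: [-180.0, -0.0, -162.1]
contact_force: [-0.2, -0.8, 2.6]
gripper_width: 0.0435
gripper_force: 30.0
```

carry_out([
  [0, [0, 0, 2], [0, 0, 0]],
  [0, [0, 0, 4], [0, 0, 0]],
  [0, [0, 0, 6], [0, 0, 0]],
  [0, [0, 0, 8], [0, 0, 0]],
  [0, [0, 0, 10], [0, 0, 0]],
  [0, [0, 0, 12], [0, 0, 0]],
  [0, [0, 0, 14], [0, 0, 0]],
  [0, [0, 0, 14], [0, 0, 0]],
])

```text
time_s: 12.4
tcp_pos: [0.518, 0.1005, 0.094]
eef_rot: [-180.0, -0.0, -162.1]
contact_force: [0.4, -0.5, 3.5]
gripper_width: 0.0438
gripper_force: 30.0
```

carry_out([
  [0, [0, 0, 1], [0, 0, 0]],
  [0, [0, 0, 2], [0, 0, 0]],
  [0, [0, 0, 2], [0, 0, 0]],
])

```text
time_s: 12.7
tcp_pos: [0.5181, 0.1005, 0.0923]
eef_rot: [180.0, -0.0, -162.1]
contact_force: [-0.2, -0.6, 2.7]
gripper_width: 0.0437
gripper_force: 30.0
```

carry_out([
  [0, [0, 0, 0.5], [0, 0, 0]],
  [0, [0, 0, 1], [0, 0, 0]],
  [0, [0, 0, 1], [0, 0, 0]],
])

```text
time_s: 13.0
tcp_pos: [0.5181, 0.1006, 0.0913]
eef_rot: [180.0, -0.0, -162.1]
contact_force: [0.6, -0.3, 4.6]
gripper_width: 0.0442
gripper_force: 30.0
```

carry_out([
  [0, [0, 0, 0.5], [0, 0, 0]],
  [0, [0, 0, 1], [0, 0, 0]],
  [0, [0, 0, 1], [0, 0, 0]],
])

```text
time_s: 13.3
tcp_pos: [0.5181, 0.1005, 0.0903]
eef_rot: [180.0, -0.0, -162.1]
contact_force: [0.5, -0.2, 3.4]
gripper_width: 0.0438
gripper_force: 30.0
```

carry_out([
  [0, [0, 0, 0.5], [0, 0, 0]],
  [0, [0, 0, 1], [0, 0, 0]],
  [0, [0, 0, 1], [0, 0, 0]],
])

```text
time_s: 13.6
tcp_pos: [0.5181, 0.1005, 0.0893]
eef_rot: [180.0, -0.0, -162.1]
contact_force: [-0.1, 0.2, 3.2]
gripper_width: 0.0443
gripper_force: 30.0
```

carry_out([
  [0, [0, 0, 0.5], [0, 0, 0]],
  [0, [0, 0, 1], [0, 0, 0]],
  [0, [0, 0, 1], [0, 0, 0]],
])

```text
time_s: 13.9
tcp_pos: [0.5181, 0.1005, 0.0883]
eef_rot: [-180.0, -0.0, -162.1]
contact_force: [0.0, -1.2, 2.8]
gripper_width: 0.0435
gripper_force: 30.0
```

Well_d sinks past the blocked depth at a steady force of about 3–4 N, so it is clear. I push on to home, with small steps near the end.

carry_out([
  [0, [0, 0, 1], [0, 0, 0]],
  [0, [0, 0, 2], [0, 0, 0]],
  [0, [0, 0, 3], [0, 0, 0]],
  [0, [0, 0, 4], [0, 0, 0]],
  [0, [0, 0, 5], [0, 0, 0]],
  [0, [0, 0, 6], [0, 0, 0]],
  [0, [0, 0, 6], [0, 0, 0]],
])

```text
time_s: 14.6
tcp_pos: [0.5181, 0.1005, 0.0822]
eef_rot: [180.0, -0.0, -162.1]
contact_force: [0.0, -0.5, 3.3]
gripper_width: 0.0438
gripper_force: 30.0
```

carry_out([
  [0, [0, 0, 0.5], [0, 0, 0]],
  [0, [0, 0, 1], [0, 0, 0]],
  [0, [0, 0, 1], [0, 0, 0]],
])

```text
time_s: 14.9
tcp_pos: [0.5181, 0.1006, 0.0813]
eef_rot: [180.0, -0.0, -162.1]
contact_force: [-0.2, -0.7, 4.1]
gripper_width: 0.0438
gripper_force: 30.0
```

carry_out([
  [0, [0, 0, 0.5], [0, 0, 0]],
  [0, [0, 0, 1], [0, 0, 0]],
  [0, [0, 0, 1], [0, 0, 0]],
])

```text
time_s: 15.2
tcp_pos: [0.5181, 0.1005, 0.0803]
eef_rot: [180.0, -0.0, -162.1]
contact_force: [-0.2, -0.3, 3.6]
gripper_width: 0.0437
gripper_force: 30.0
```

carry_out([
  [0, [0, 0, 0.5], [0, 0, 0]],
  [0, [0, 0, 1], [0, 0, 0]],
  [0, [0, 0, 1], [0, 0, 0]],
])

```text
time_s: 15.5
tcp_pos: [0.5182, 0.1006, 0.0794]
eef_rot: [180.0, 0.0, -162.1]
contact_force: [0.3, 0.2, 3.9]
gripper_width: 0.0438
gripper_force: 30.0
```

carry_out([
  [0, [0, 0, 0.5], [0, 0, 0]],
  [0, [0, 0, 1], [0, 0, 0]],
  [0, [0, 0, 1], [0, 0, 0]],
])

```text
time_s: 15.8
tcp_pos: [0.5185, 0.1006, 0.0787]
eef_rot: [-180.0, 0.0, -162.1]
contact_force: [-0.5, -0.6, 6.8]
gripper_width: 0.0436
gripper_force: 30.0
```

carry_out([
  [0, [0, 0, 0.5], [0, 0, 0]],
  [0, [0, 0, 1], [0, 0, 0]],
  [0, [0, 0, 1], [0, 0, 0]],
])

```text
time_s: 16.1
tcp_pos: [0.5188, 0.1007, 0.0781]
eef_rot: [-180.0, 0.1, -162.1]
contact_force: [-0.8, -0.3, 10.1]
gripper_width: 0.0437
gripper_force: 30.0
```

Dead stop again, 13 mm lower than in well_b, so the jar is home. I relieve the press, open and retreat.

carry_out([
  [0, [0, 0, -1.5], [0, 0, 0]],
  [0, [0, 0, -3], [0, 0, 0]],
  [0, [0, 0, -3], [0, 0, 0]],
  [0.6, [0, 0, -3], [0, 0, 0]],
  [0.75, [0, 0, -3], [0, 0, 0]],
  [0.75, [0, 0, -3], [0, 0, 0]],
  [0.75, [0, 0, -3], [0, 0, 0]],
  [0.75, [0, 0, -3], [0, 0, 0]],
])

```text
time_s: 16.9
tcp_pos: [0.5181, 0.1005, 0.0803]
eef_rot: [-180.0, -0.0, -162.1]
contact_force: [0.5, 0.5, -0.8]
gripper_width: 0.0651
gripper_force: 0.0
```

carry_out([
  [0.75, [0, 0, -10], [0, 0, 0]],
  [0.75, [0, 0, -30], [0, 0, 0]],
  [0.75, [0, 0, -60], [0, 0, 0]],
  [0.75, [0, 0, -90], [0, 0, 0]],
  [0.75, [0, 0, -120], [0, 0, 0]],
  [0.75, [0, 0, -130], [0, 0, 0]],
  [0.75, [0, 0, -130], [0, 0, 0]],
  [0.75, [0, 0, -130], [0, 0, 0]],
])

```text
time_s: 17.7
tcp_pos: [0.5176, 0.1004, 0.2098]
eef_rot: [180.0, -0.0, -162.1]
contact_force: [-0.3, 0.0, -0.6]
gripper_width: 0.0656
gripper_force: 0.0
```

```bash
cat > m6.py <<'E'
from h import *
st()
c=r.get_calibration("wrist"); im,d=r.capture("wrist"); save("w6",im)
vv,uu=np.mgrid[0:384,0:512]; P=world(c,np.c_[uu.ravel(),vv.ravel()],d.ravel()).reshape(384,512,3)
k=(np.hypot(P[...,0]-.5191,P[...,1]-.1011)<.03)&(P[...,2]>.1)&(P[...,2]<.135)&(im[...,0]>2*im[...,1].astype(int))
p=P[k]; t=p[p[:,2]>np.percentile(p[:,2],50)]; A=np.c_[t[:,:2]-t[:,:2].mean(0),np.ones(len(t))]; s=np.linalg.lstsq(A,t[:,2],rcond=None)[0]
print("cap z pct",np.percentile(p[:,2],[5,25,50,75,95]).round(4),"tilt deg",np.degrees(np.hypot(*s[:2])),"xy",t[:,:2].mean(0))
im,d=r.capture("side"); save("s6",im)
E
python3 m6.py; cd pics; python3 -c "
import cv2,numpy as np
a=cv2.imread('w6.png');b=cv2.imread('s6.png')
cv2.imwrite('end.png',np.hstack([a[:,100:480],b[:,100:480]]))"
```

```text
17.7 [0.5176 0.1004 0.2098] [ 1.799804e+02 -3.770000e-02 -1.620897e+02] [-0.326   0.0086 -0.5722] [-0.0166  0.0171 -0.0094] 0.06557154305507795 0.0
cap z pct [0.1129 0.1214 0.122  0.1225 0.1233] tilt deg 0.1733600543833079 xy [0.51853068 0.10250296]
```

View pics/end.png

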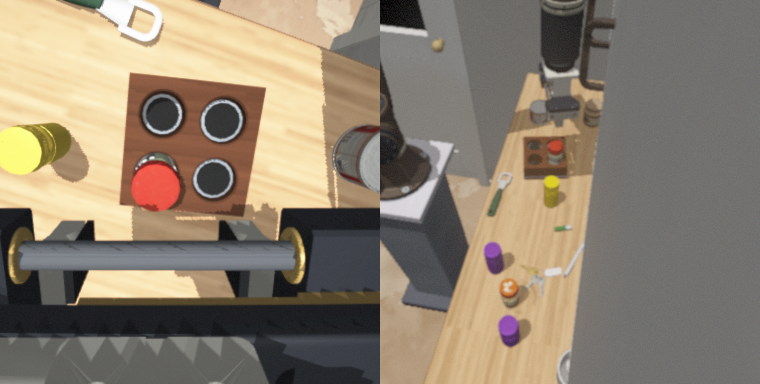

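The jar stands upright in well_d (red cap at (156,187) in the left half). Its top is at 122 mm with 0.2° tilt, and the other things look undisturbed. Handing in.

```bash
python3 -c "
from plant import r
print(r.close_job())"
```

```text
the job is handed in; nothing more can be done
None
```

The red-capped jar is fully home and upright in well_d (right far), the clear well. I tried well_b first and it was blocked; the press readings stayed near 10 N, nothing else was disturbed, and the job is handed in.

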